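# Slip a copper link under the spring clip of a test jig

### The job

Load the test jig: with one fingertip press the clip's long steel bar down and hold it down, while the other fingertip pushes the copper link lying in the channel under the raised jaw until it is fully home against the end stop. Then let the clip close on the link and draw the hand clear. Only press and push: do not lift the link, and leave the meter, screwdriver, pot and spare link alone.

Things in the scene. Friction and masses are not known exactly. Their poses are not given: they have to be found in the camera images.
- jig: The test jig: grey plate 235 x 145 x 12 mm, fixed to the bench. Origin on the bench near its middle; it spans x -127 to +108, y -82 to +62 mm. Its x axis is the push direction (away from the robot at yaw 0), y left, z up; deck at z 12 mm. Lengths called 'jig' elsewhere are in this frame, mm. Nothing on it rises above z 52, even with the clip pressed.
- stop_face (a point): Foot of the end stop's face at jig (85, -38, 12). The dark steel stop, 16 mm high, closes the far end of the link's channel. The channel runs along jig x, centred on y -38, 53 mm wide between two guide rails 5 mm thick and 8 mm high (x -120 to +85).
- shaft_mid (a point): Middle of the clip's shaft, at jig (-22, 0, 26): an 8 mm rod along jig x between the channel and the press bar, with a bearing block at each end (jig x -120 and +75, up to z 34). The fingers straddle it: one over the bar on its left, one in the channel on its right.
- link_center (a point): Centre, half-way up, of the copper link: flat bar 80 (x) x 50 (y) x 10 (z) mm with two dark hole marks, about 0.34 kg, lying loose on the deck in the channel, its x along the jig's. It starts short of the jaw, centre at jig x -35 to -5. Fully home its front edge touches the end stop: centre at jig (45, -38, 17).
- clip_angle (a joint): Spring clip rocking on the shaft, rad: 0 at rest (jaw down), 0.30 with the press bar fully down at its limit. At rest the jaw's underside is 4 mm over the deck and blocks the link; above 0.18 the link passes freely; closed on the link it reads about 0.14. It takes 3 N on the bar to start, 6 N at full travel, and springs shut when let go.
- clip: The whole steel clip; origin at jig (0, 0, 26) on the shaft axis. Its jaw, right of the shaft: an arm 16 mm wide along x (jig x 47 to 63) reaching 50 mm over the channel, with a round nose 12 mm thick, 20 mm long (jig x 45 to 65, centred on y -42) under its end that clamps the link. Its press bar lies left of the shaft.
- bar_mid (a point): Point on the press bar's top, half-way along: jig (-45, 34, 26) at rest, (-45, 33, 16) pressed. The bar: steel plate 140 x 46 x 3 mm, jig x -115 to +25, y +2 to +48. At rest it slopes up to the left by 0.30 rad (top z 19 by the shaft, 31 at the outer edge); fully pressed it is level, top at z 16, so a fingertip sliding along it and one behind the link can be at one height.
- spare: Bystander: longer, thinner spare copper link 110 x 30 x 6 mm with three hole marks, on the bench to the right of the jig. Origin at the centre of its underside.
- meter: Bystander: yellow multimeter 185 x 88 x 42 mm lying on its back to the left of the jig. Origin at the centre of its underside.
- driver: Bystander: screwdriver lying on the bench to the right of the jig. Origin on the bench under its middle.
- pot: Bystander: small white screw-top pot, 48 mm across and 50 mm high, beyond the jig to the left. Origin at the centre of its underside.
Not all that is in view belongs to the job. What is shaped like the part that bears link_center but blue or yellow is not meant.

How it is judged:
By the outcome, as a careful person would: the job done as asked, in the order asked, and still so for the second after the job is handed in, with the robot touching nothing.
It also fails if it takes over 35 s, if anything falls off the work surface, if the arm or the gripper's body presses on something with over 40 N, if the wrist force passes 120 N, or if a joint passes its speed limit or range.

### The arm

A 6-joint arm with a two-finger parallel gripper is mounted at the origin on the work surface. World frame = base frame: x ahead of the robot, y to its left, z up, the work surface at z = 0. Lengths are in m, angles in degrees, forces in N, time in s.
With the tool pointing down it reaches from about 0.25 to 0.725 m from the base axis. Payload 9.7 kg.
Tool frame: the origin (TCP) lies at the very end of the fingers, on their centre line; the grasp point (between the pads) lies 19 mm behind it (bot.hold_point_z is the distance from the TCP to the grasp point, in m); z points along the fingers, y is the line along which they close (so a half turn about z gives the same grasp; the last joint's range is limited). The gripper opens to 85 mm and grips with 20 to 120 N. Pads are 22 mm wide; open, the fingers measure 114 mm over their backs; the gripper's body (76 mm by 85 mm) begins 54 mm behind the grasp point. The pads swing forward as they close: fully open they stand 13 mm farther back than shut.
Start: joints at [-63.999, 4.979, 10.078, 95.1, 0, 90], TCP at [0.241, -0.494, 0.231] pointing down, gripper open.
Joint ranges: [-179.16, 179.16], [-48.56, 103.87], [-65.8, 70.77], [-126.05, 130.52], [-82.76, 87.17], [-180, 180]. Speed limits (degrees/s): [127.2, 127.2, 147.25, 180, 180, 180].

### API

Orientations are given as [roll, pitch, yaw] about the fixed x, y, z axes, in that order (R = Rz(yaw) Ry(pitch) Rx(roll)).
In Python, from workcell import bot gives the robot as it stands.
- The arm moves only by the tool play_rows, never from a script. Its argument "targets" is a list of rows, each an object with "grip": the closure in counts, from 0 (fully open) to 255 (shut); "linear": the shift along the world's x, y, z in cm, a list of three; "delta_rot": the turn, a rotation vector about the world's x, y, z in rad, a list of three. A call has 1 to 10 rows; each row is the pose to reach, as a shift and turn from the pose commanded when the call began; what a row does not reach only later rows make up. A row lasts 1/10 s, in which the tool goes at most 50 mm and 8.59 degrees, less where a joint would pass 70% of its speed; a pose out of reach is approached as far as the arm can. A call with a gripper value outside its range is refused whole. The fingers move at their own pace and stop on an object; "force" is the grip in N (left out, the last holds). Time passes only in rows, so rows that repeat a pose let the fingers close. It gives the time, the measured TCP pose, the force, the opening and the grip force at its end, in the units of the state.
- bot.get_obs(): the state, without advancing time (a new reading comes with each control period).
- bot.camera(name): name is "scene" or "top"; returns a dict with "color" (420x560x3 uint8, red, green, blue), "range_z" (420x560 float32, m along the optical axis (not along the pixel's ray), 0 where there is no reading), "fov_y" (degrees; the focal length in pixels is half the picture's height over the tangent of half this angle, whatever the lens; pixels are square), "cx", "cy" (the principal point, pixels), "dist_coeffs" ([k1, k2, p1, p2, k3] as OpenCV has them; the pictures are not rectified), "world_to_cam" (4x4, takes a point from world to camera coordinates). Camera axes: x right, y up, looking along -z (the intrinsics and any distortion apply to the point x, -y, -z); pixel columns grow to the right and rows downward; lengths in m; the calibration is good to about 2 mm. A picture is of the moment at which its call begins.
- bot.job_done(): hands the job in; it is judged then, once.
Trained networks look in a picture, given as the dict that the camera call returned (one of the last four; its "shot" number tells which), for a name from the list of things; names that differ only in an ending like _2 or _b are one class to them, and where a whole thing is asked for, a point or a joint stands for the part that bears it (a point fixed in the world has none). Each returns a list of dicts, best first, with "conf" (0 to 1); they miss things now and then, are a little off and sometimes report something else, mostly with a low value. They report only what shows in the picture. A call takes as long as a camera call. They do not tell look-alikes from the thing itself.
- bot.search_frame(picture, target): "box" ([left, top, right, bottom] in pixels, round what is visible of it).
- bot.trace(picture, target): "pixels" (420x560 bool, what is visible of it) and "box" ([left, top, right, bottom] in pixels, round what is visible of it).
- bot.pinpoint(picture, target): "pixel" ([column, row] in pixels: a listed point, or the origin of a listed thing).
The state is a dict: "time": time; "q": joint angles; "qd": joint speeds; "joint_efforts": joint torques, N m; "ee_pos": TCP position; "tcp_rot": TCP orientation; "wrist_force": force on the tool from outside, world axes, zero at the start; "torque": the same for the moment, N m; "opening": finger opening in m; "grasp_force": force on a finger pad.
Only numpy, scipy, OpenCV 4.12 (cv2) and the standard library are available. Lean on these libraries where they do the work, as an engineer would, in place of code of your own. Each camera call takes 0.05 s, during which the arm holds its last target. There are 200 camera calls.

## Working session

There is one attempt and no reset: what is moved stays moved. The work goes in short steps, Python scripts to look and compute and a tool call to move; the robot and the scene stay as the last step left them, time stands still between calls to the robot, and variables do not carry over. Pictures are saved under pics/ and viewed, at most 10 in all, crops included, and the job is handed in when it is done.

Besides the shell and the picture viewer there is one more tool, called after "Request:" by a JSON object that holds its "api" and its "payload", one argument or row to a line. play_rows: Moves the arm, as the interface text tells. Its arguments: {"type":"object","properties":{"targets":{"type":"array","items":{"type":"object","properties":{"grip":{"type":"number"},"linear":{"type":"array","items":{"type":"number"}},"delta_rot":{"type":"array","items":{"type":"number"}}}}},"force":{"type":"number"}},"required":["targets"]}

```bash
mkdir -p pics; cat > h.py <<'E'
import numpy as np, cv2
from workcell import bot
def K(p):
    f=p["color"].shape[0]/2/np.tan(np.radians(p["fov_y"])/2)
    return np.array([[f,0,p["cx"]],[0,f,p["cy"]],[0,0,1.]])
def ray(p,uv):
    n=cv2.undistortPoints(np.array([[uv]],float),K(p),np.array(p["dist_coeffs"],float))[0,0]
    T=np.linalg.inv(np.array(p["world_to_cam"])); d=T[:3,:3]@np.array([n[0],-n[1],-1]); return T[:3,3],d
def onz(p,uv,z):
    o,d=ray(p,uv); return o+d*(z-o[2])/d[2]
def depthpt(p,uv):
    o,d=ray(p,uv); return o+d*float(p["range_z"][int(round(uv[1])),int(round(uv[0]))])
def proj(p,X):
    X=np.atleast_2d(X); c=(np.c_[X,np.ones(len(X))]@np.array(p["world_to_cam"]).T)[:,:3]*[1,-1,-1]
    return cv2.projectPoints(c,np.zeros(3),np.zeros(3),K(p),np.array(p["dist_coeffs"],float))[0][:,0]
def save(p,n): cv2.imwrite(f"pics/{n}.png",p["color"][:,:,::-1])
E
python3 - <<'E'
from h import *
for n in("scene","top"):
    p=bot.camera(n); save(p,n+"0")
    print(n,p["fov_y"],p["dist_coeffs"],np.linalg.inv(np.array(p["world_to_cam"]))[:3,3])
    for t,z in [("jig",0),("stop_face",.012),("shaft_mid",.026),("link_center",.017),("clip",.026),("bar_mid",.026),("spare",0),("meter",0),("driver",0),("pot",0)]:
        for r in bot.pinpoint(p,t)[:2]:
            print(t,round(r["conf"],2),np.round(r["pixel"]),np.round(onz(p,r["pixel"],z)*1000))
E
```

```text
scene 45.582601484660664 [-0.09456303  0.          0.          0.          0.        ] [1.14211138 0.05379078 0.83762912]
jig 0.56 [222. 231.] [ 535. -116.    0.]
stop_face 0.89 [184. 254.] [ 607. -182.   12.]
stop_face 0.21 [218. 307.] [717. -97.  12.]
shaft_mid 0.67 [224. 216.] [ 516. -112.   26.]
link_center 0.96 [208. 146.] [ 303. -184.   17.]
link_center 0.64 [210. 208.] [ 492. -147.   17.]
clip 0.64 [222. 223.] [ 534. -114.   26.]
bar_mid 0.69 [243. 213.] [507. -75.  26.]
spare 0.74 [164. 219.] [ 513. -247.    0.]
meter 0.77 [310. 240.] [547.  67.   0.]
driver 0.72 [131. 212.] [ 499. -322.    0.]
pot 0.72 [217. 308.] [ 713. -101.    0.]
top 57.392410511173615 [-0.0304451  0.         0.         0.         0.       ] [ 0.44076765 -0.00810753  0.82475743]
jig 0.62 [322. 200.] [ 537. -116.    0.]
stop_face 0.89 [354. 170.] [ 600. -184.   12.]
shaft_mid 0.9 [322. 206.] [ 520. -111.   26.]
link_center 0.95 [413. 113.] [ 723. -319.   17.]
link_center 0.89 [356. 309.] [ 307. -175.   17.]
clip 0.71 [324. 200.] [ 533. -117.   26.]
bar_mid 0.78 [300. 214.] [505. -66.  26.]
spare 0.83 [384. 208.] [ 517. -250.    0.]
meter 0.87 [239. 192.] [559.  65.   0.]
driver 0.91 [418. 216.] [ 499. -323.    0.]
pot 0.87 [314. 122.] [ 711. -103.    0.]
```

```bash
python3 - <<'E'
import cv2
a=cv2.imread("pics/top0.png")[80:340,180:460];cv2.imwrite("pics/top0c.png",cv2.resize(a,None,fx=2.3,fy=2.3,interpolation=2))
a=cv2.imread("pics/scene0.png")[120:340,100:360];cv2.imwrite("pics/scene0c.png",cv2.resize(a,None,fx=2.6,fy=2.6,interpolation=2))
E
```

```text
(no output)
```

View pics/top0c.png

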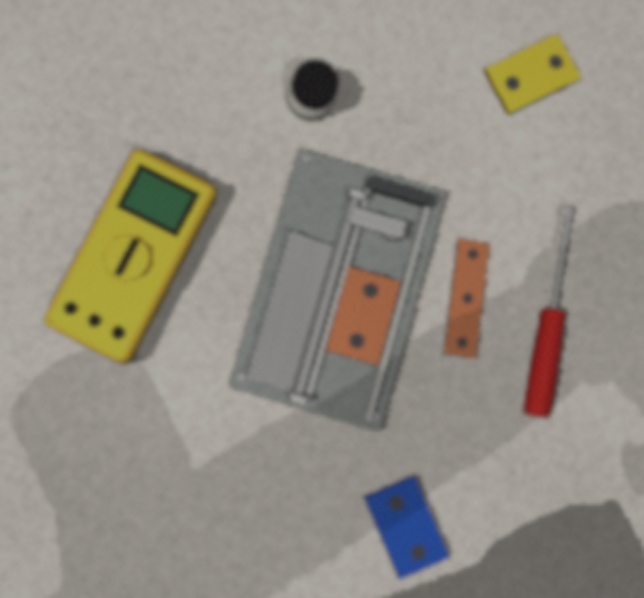

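View pics/scene0c.png

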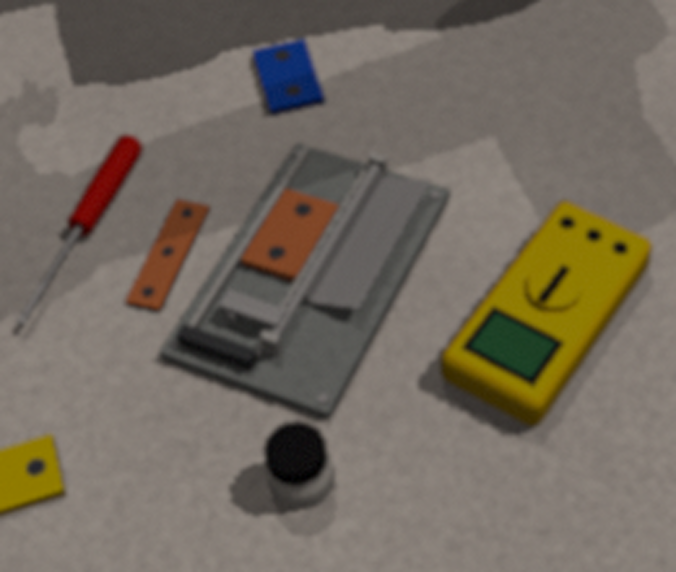

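The top view shows the jig's plate with crop corners at (303,148), (449,190), (382,430) and (231,386). The copper link is in the channel, short of the jaw, and the blue and yellow look-alikes are off the jig. In the scene crop the plate corners are at (298,146), (449,190), (330,414) and (162,357).

```bash
cat > fit.py <<'E'
from h import *
from scipy.optimize import least_squares
J=np.array([[108,62],[108,-82],[-127,-82],[-127,62]])/1000
def W(pose,x,y,z):
    c,s=np.cos(pose[2]),np.sin(pose[2]); return np.array([pose[0]+c*x-s*y,pose[1]+s*x+c*y,z])
E
python3 - <<'E'
from fit import *
tp=bot.camera("top");sc=bot.camera("scene")
ct=np.array([[303,148],[449,190],[382,430],[231,386]])/2.3+[180,80]
cs=np.array([[330,414],[162,357],[298,146],[449,190]])/2.6+[100,120]
pts=lambda p:[W(p,x,y,.012) for x,y in J]
for nm,f in (("top",[(tp,ct)]),("scene",[(sc,cs)]),("both",[(tp,ct),(sc,cs)])):
    r=least_squares(lambda p:np.concatenate([(proj(c,pts(p))-k).ravel() for c,k in f]),[.53,-.116,-.28])
    print(nm,r.x[:2]*1000,np.degrees(r.x[2]),np.abs(r.fun).max())
    P=r.x
# depth-based fit of plate & link
for c in (tp,sc):
    hsv=cv2.cvtColor(c["color"],cv2.COLOR_RGB2HSV)
    m=((hsv[...,0]<18)&(hsv[...,1]>100)).astype(np.uint8)
    n,l,s,cc=cv2.connectedComponentsWithStats(m)
    for i in range(1,n):
        if s[i,4]>150:
            q=np.argwhere(l==i)[:,::-1]; X=np.array([onz(c,u,.022) for u in q.astype(float)])[:,:2]
            print(s[i,4],np.round(X.mean(0)*1000,1),[np.round(v,1) for v in cv2.minAreaRect((X*1000).astype(np.float32))], end=" jig: ")
            d=X.mean(0)-P[:2]; co,si=np.cos(P[2]),np.sin(P[2]); print(np.round([1000*(co*d[0]+si*d[1]),1000*(-si*d[0]+co*d[1])],1))
    print([np.round(proj(c,W(P,*k)),0).tolist() for k in [(.085,-.038,.012),(-.022,0,.026),(-.045,.034,.026)]])
print(bot.get_obs())
E
```

```text
top [ 537.62142662 -121.04786667] -17.90497081400127 0.786678343814998
scene [ 538.28504507 -114.51389145] -17.336965396342304 0.8325120218799498
both [ 537.66428395 -117.7048226 ] -17.563608226430585 2.1097326292596676
2743 [ 793.6 -576.4] [array([ 805.6, -604.6]), array([188.3, 152.3]), np.float64(8.5)] jig: [ 382.4 -360.1]
617 [ 512.2 -239.9] [array([ 512.5, -240.1]), array([ 27.9, 104.7]), np.float64(80.3)] jig: [  12.6 -124.2]
817 [ 498.2 -144.4] [array([ 498.6, -144.4]), array([48.8, 79.4]), np.float64(72.5)] jig: [-29.5 -37.4]
529 [ 451.4 -309. ] [array([ 452.4, -309.5]), array([24.9, 99.3]), np.float64(77.3)] jig: [ -24.5 -208.5]
[[[351.0, 167.0]], [[322.0, 208.0]], [[303.0, 214.0]]]
665 [-17.3  84.2] [array([-31.5,  86.7]), array([117.4, 207.8]), np.float64(74.8)] jig: [-590.    25.1]
420 [ 454.2 -307.3] [array([ 455.1, -307.7]), array([ 27.1, 110.8]), np.float64(76.9)] jig: [ -22.3 -205.9]
716 [ 499.2 -144.3] [array([ 498.2, -144.4]), array([49.8, 85.2]), np.float64(72.4)] jig: [-28.7 -37. ]
562 [ 526.3 -238.4] [array([ 524.6, -238.3]), array([ 29.9, 108.6]), np.float64(80.4)] jig: [  25.6 -118.5]
[[[185.0, 254.0]], [[225.0, 216.0]], [[244.0, 213.0]]]
{'time': 1.2, 'q': array([-6.39994807e+01,  4.97899689e+00,  1.00795684e+01,  9.50984069e+01,
        9.85847450e-04,  9.00003143e+01]), 'qd': array([ 0.01558436, -0.08644452, -0.04677602,  0.04216298, -0.07539514,
        0.01628786]), 'joint_efforts': array([-7.58782480e-04, -5.20103574e+01,  4.64859724e+01,  1.91095365e-03,
        6.63203150e-05,  1.60711858e-05]), 'ee_pos': array([ 0.24111878, -0.4943442 ,  0.23129535]), 'tcp_rot': array([ 1.79997835e+02, -9.85859324e-04,  2.60002050e+01]), 'wrist_force': array([-0.08672891,  0.18203414, -0.71984194]), 'torque': array([-0.0408507 , -0.03501945, -0.00841518]), 'grasp_force': 0.0, 'opening': 0.08525712692679394}
```

Request:
{"api": "play_rows", "payload": {
  "targets": [
    {"grip":82,"linear":[20.6,40.3,-5],"delta_rot":[0,0,-0.76]},
    {"grip":82,"linear":[20.6,40.3,-5],"delta_rot":[0,0,-0.76]},
    {"grip":82,"linear":[20.6,40.3,-5],"delta_rot":[0,0,-0.76]},
    {"grip":82,"linear":[20.6,40.3,-5],"delta_rot":[0,0,-0.76]},
    {"grip":82,"linear":[20.6,40.3,-5],"delta_rot":[0,0,-0.76]},
    {"grip":82,"linear":[20.6,40.3,-5],"delta_rot":[0,0,-0.76]},
    {"grip":82,"linear":[20.6,40.3,-5],"delta_rot":[0,0,-0.76]},
    {"grip":82,"linear":[20.6,40.3,-5],"delta_rot":[0,0,-0.76]},
    {"grip":82,"linear":[20.6,40.3,-5],"delta_rot":[0,0,-0.76]},
    {"grip":82,"linear":[20.6,40.3,-5],"delta_rot":[0,0,-0.76]}
  ]
}}

```text
time: 2.2
ee_pos: [0.4408, -0.1142, 0.181]
tcp_rot: [-178.8, 0.0, -15.2]
wrist_force: [-0.9, 0.1, 0.1]
opening: 0.0581
grasp_force: 0.0
```

Request:
{"api": "play_rows", "payload": {
  "targets": [
    {"grip":82,"linear":[0,0,-5],"delta_rot":[0,0,0]},
    {"grip":82,"linear":[0,0,-10.5],"delta_rot":[0,0,0]},
    {"grip":82,"linear":[0,0,-10.5],"delta_rot":[0,0,0]},
    {"grip":82,"linear":[0,0,-10.5],"delta_rot":[0,0,0]}
  ]
}}

```text
time: 2.6
ee_pos: [0.4392, -0.1174, 0.0764]
tcp_rot: [-178.8, 0.1, -15.6]
wrist_force: [-0.5, -0.3, 1.1]
opening: 0.0581
grasp_force: 0.0
```

```bash
python3 - <<'E'
from fit import *
P=[.53766,-.1177,np.radians(-17.56)]
o=bot.get_obs(); print(o["time"],o["ee_pos"],o["tcp_rot"],o["opening"])
for n in("scene","top"):
    c=bot.camera(n); x0,y0=(170,130) if n=="scene" else (240,150)
    print(n,np.round(depthpt(c,[322,208] if n=="top" else [225,216])*1000))
    a=c["color"][y0:y0+150,x0:x0+190,::-1]; cv2.imwrite(f"pics/{n}1.png",cv2.resize(a,None,fx=4,fy=4,interpolation=2))
E
```

```text
2.6 [ 0.43921147 -0.11735144  0.07641661] [-1.78847583e+02  1.25965303e-01 -1.56343941e+01] 0.05806406741044477
scene [ 520. -110.   30.]
top [ 517. -111.   29.]
```

View pics/scene1.png

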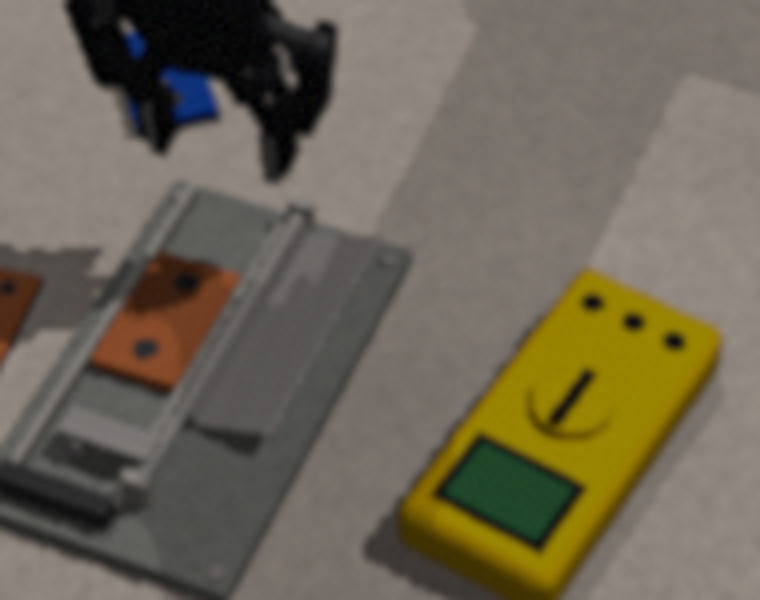

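View pics/top1.png

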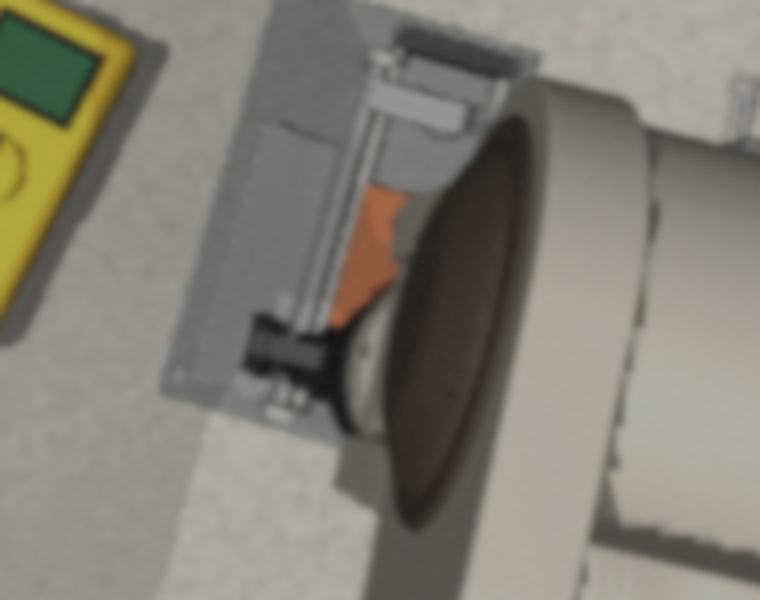

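Scene view: the open fingers hang short of the jig, with the fingertips at about (275,175) and (160,145) in the crop. The link and clip are untouched. The hand still needs about 3 cm sideways.

Request:
{"api": "play_rows", "payload": {
  "targets": [
    {"grip":82,"linear":[0.8,2.6,-1],"delta_rot":[0,0,-0.034]},
    {"grip":82,"linear":[0.8,2.6,-2],"delta_rot":[0,0,-0.034]},
    {"grip":82,"linear":[0.8,2.6,-2.5],"delta_rot":[0,0,-0.034]},
    {"grip":82,"linear":[0.8,2.6,-2.5],"delta_rot":[0,0,-0.034]}
  ]
}}

```text
time: 3.1
ee_pos: [0.4409, -0.1139, 0.0505]
tcp_rot: [-177.8, 0.1, -15.8]
wrist_force: [-0.7, -0.1, 0.9]
opening: 0.0581
grasp_force: 0.0
```

```bash
python3 - <<'E'
from h import *
o=bot.get_obs(); print(o["q"],o["qd"],o["ee_pos"],o["tcp_rot"])
E
```

```text
[-15.83966093  -7.50418197 -22.22568146  75.38979912   2.16756548
 179.94352047] [ 0.04449056 -0.32739873  0.95393441  0.83995753  0.01100608 -0.03223915] [ 0.44090105 -0.11388736  0.05048373] [-1.77832326e+02  1.09162374e-01 -1.57832217e+01]
```

Request:
{"api": "play_rows", "payload": {
  "targets": [
    {"grip":82,"linear":[0,0,0],"delta_rot":[0,0,0]},
    {"grip":82,"linear":[0,0,0],"delta_rot":[0,0,0]}
  ]
}}

```text
time: 3.3
ee_pos: [0.4415, -0.114, 0.0516]
tcp_rot: [-177.8, 0.0, -15.8]
wrist_force: [0.5, 0.6, 0.9]
opening: 0.0579
grasp_force: 0.0
```

```bash
python3 - <<'E'
from h import *
o=bot.get_obs(); print(o["q"],o["qd"],o["ee_pos"],o["tcp_rot"])
E
```

```text
[-15.83216857  -7.54379349 -22.13711238  75.42305638   2.17100643
 179.94330563] [-0.04208595 -0.05243589  0.08563519 -0.09185327 -0.05058551  0.03909978] [ 0.4415349  -0.11398745  0.05158886] [-1.77828978e+02  1.42275559e-02 -1.57755149e+01]
```

Joint 6 is at its limit, so I'll turn to the equivalent half-turn pose.

Request:
{"api": "play_rows", "payload": {
  "targets": [
    {"grip":82,"linear":[0,0,3],"delta_rot":[0,0,0.15]},
    {"grip":82,"linear":[0,0,3],"delta_rot":[0,0,0.3]},
    {"grip":82,"linear":[0,0,3],"delta_rot":[0,0,0.45]},
    {"grip":82,"linear":[0,0,3],"delta_rot":[0,0,0.6]},
    {"grip":82,"linear":[0,0,3],"delta_rot":[0,0,0.75]},
    {"grip":82,"linear":[0,0,3],"delta_rot":[0,0,0.9]},
    {"grip":82,"linear":[0,0,3],"delta_rot":[0,0,1.05]},
    {"grip":82,"linear":[0,0,3],"delta_rot":[0,0,1.2]},
    {"grip":82,"linear":[0,0,3],"delta_rot":[0,0,1.35]},
    {"grip":82,"linear":[0,0,3],"delta_rot":[0,0,1.5]}
  ]
}}

```text
time: 4.3
ee_pos: [0.4416, -0.114, 0.0816]
tcp_rot: [-177.9, 0.0, 70.5]
wrist_force: [-0.4, 0.0, -0.0]
opening: 0.0578
grasp_force: 0.0
```

Request:
{"api": "play_rows", "payload": {
  "targets": [
    {"grip":82,"linear":[0,0,0],"delta_rot":[0,0,0.15]},
    {"grip":82,"linear":[0,0,0],"delta_rot":[0,0,0.3]},
    {"grip":82,"linear":[0,0,0],"delta_rot":[0,0,0.45]},
    {"grip":82,"linear":[0,0,0],"delta_rot":[0,0,0.6]},
    {"grip":82,"linear":[0,0,0],"delta_rot":[0,0,0.75]},
    {"grip":82,"linear":[0,0,0],"delta_rot":[0,0,0.9]},
    {"grip":82,"linear":[0,0,0],"delta_rot":[0,0,1.05]},
    {"grip":82,"linear":[0,0,0],"delta_rot":[0,0,1.2]},
    {"grip":82,"linear":[0,0,0],"delta_rot":[0,0,1.35]},
    {"grip":82,"linear":[0,0,0],"delta_rot":[0,0,1.5]}
  ]
}}

```text
time: 5.3
ee_pos: [0.4416, -0.114, 0.0816]
tcp_rot: [-177.8, 0.1, 156.5]
wrist_force: [-0.0, -0.3, 0.2]
opening: 0.0577
grasp_force: 0.0
```

Request:
{"api": "play_rows", "payload": {
  "targets": [
    {"grip":82,"linear":[0.6,2.3,0],"delta_rot":[0.035,-0.015,0.103]},
    {"grip":82,"linear":[0.6,2.3,-2],"delta_rot":[0.035,-0.015,0.103]},
    {"grip":82,"linear":[0.6,2.3,-3.6],"delta_rot":[0.035,-0.015,0.103]},
    {"grip":82,"linear":[0.6,2.3,-3.6],"delta_rot":[0.035,-0.015,0.103]}
  ]
}}

```text
time: 5.7
ee_pos: [0.4463, -0.0906, 0.0437]
tcp_rot: [-180.0, -0.0, 162.0]
wrist_force: [-0.6, -0.0, -0.2]
opening: 0.0577
grasp_force: 0.0
```

```bash
python3 - <<'E'
from fit import *
for n in("scene",):
    c=bot.camera(n); x0,y0=(170,110)
    a=c["color"][y0:y0+150,x0:x0+190,::-1]; cv2.imwrite(f"pics/{n}2.png",cv2.resize(a,None,fx=4,fy=4,interpolation=2))
P=[.53766,-.1177,np.radians(-17.56)]
o=bot.get_obs()["ee_pos"]; print(o)
# where fingertips would show for tip z = TCP z and 6 mm up
c0,s0=np.cos(P[2]),np.sin(P[2])
for dz in (0,.006):
    print(np.round((proj(c,[[o[0]-s0*t,o[1]+c0*t,o[2]+dz] for t in(.036,-.036)])-[x0,y0])*4).tolist())
print(bot.get_obs()["q"])
E
```

```text
[ 0.44688451 -0.09081381  0.04499521]
[[335.0, 319.0], [212.0, 282.0]]
[[334.0, 312.0], [211.0, 275.0]]
[-1.14816315e+01 -7.41284029e+00 -2.27372253e+01  7.46323432e+01
 -8.53347301e-03  6.50285325e+00]
```

View pics/scene2.png

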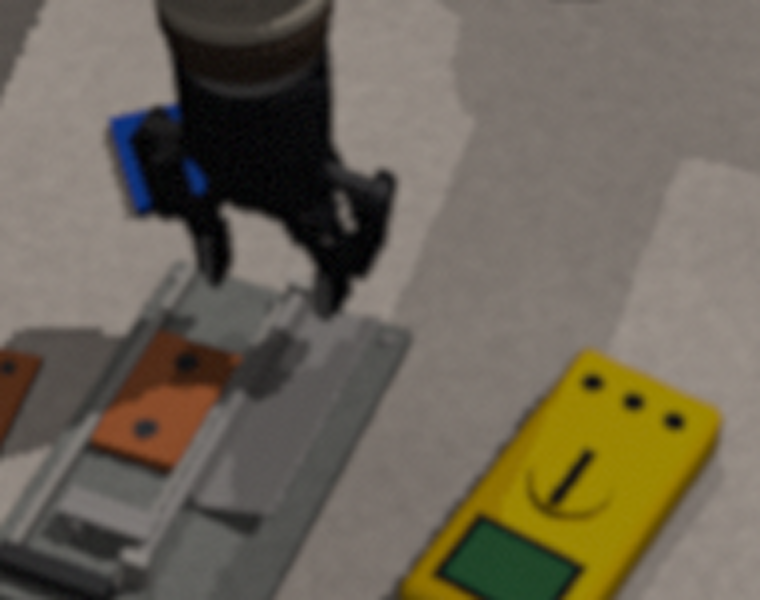

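Fingertips are at (215,280) and (330,312), over the channel behind the link and over the bar. I'll lower them now.

Request:
{"api": "play_rows", "payload": {
  "targets": [
    {"grip":82,"linear":[0,0,-1],"delta_rot":[0,0,0]},
    {"grip":82,"linear":[0,0,-1.8],"delta_rot":[0,0,0]},
    {"grip":82,"linear":[0,0,-2.2],"delta_rot":[0,0,0]},
    {"grip":82,"linear":[0,0,-2.2],"delta_rot":[0,0,0]}
  ]
}}

```text
time: 6.15
ee_pos: [0.447, -0.0909, 0.0227]
tcp_rot: [-180.0, 0.1, 162.0]
wrist_force: [0.6, -0.9, -0.4]
opening: 0.0578
grasp_force: 0.0
```

Request:
{"api": "play_rows", "payload": {
  "targets": [
    {"grip":82,"linear":[0,0,-0.3],"delta_rot":[0,0,0]},
    {"grip":82,"linear":[0,0,-0.3],"delta_rot":[0,0,0]},
    {"grip":82,"linear":[0,0,-0.3],"delta_rot":[0,0,0]}
  ]
}}

```text
time: 6.45
ee_pos: [0.4477, -0.091, 0.0207]
tcp_rot: [180.0, 0.2, 162.0]
wrist_force: [-0.8, 0.1, 3.2]
opening: 0.0579
grasp_force: 1.3
```

Request:
{"api": "play_rows", "payload": {
  "targets": [
    {"grip":82,"linear":[0,0,-0.3],"delta_rot":[0,0,0]},
    {"grip":82,"linear":[0,0,-0.6],"delta_rot":[0,0,0]},
    {"grip":82,"linear":[0,0,-0.6],"delta_rot":[0,0,0]},
    {"grip":82,"linear":[0,0,-0.6],"delta_rot":[0,0,0]}
  ]
}}

```text
time: 6.85
ee_pos: [0.4475, -0.0914, 0.0145]
tcp_rot: [-180.0, 0.2, 162.0]
wrist_force: [-2.0, -3.1, 5.0]
opening: 0.0579
grasp_force: 3.0
```

Request:
{"api": "play_rows", "payload": {
  "targets": [
    {"grip":82,"linear":[0,0,-0.2],"delta_rot":[0,0,0]},
    {"grip":82,"linear":[0,0,-0.2],"delta_rot":[0,0,0]},
    {"grip":82,"linear":[0,0,-0.2],"delta_rot":[0,0,0]}
  ]
}}

```text
time: 7.15
ee_pos: [0.4475, -0.0917, 0.0127]
tcp_rot: [-179.9, 0.2, 162.0]
wrist_force: [-2.4, -4.8, 6.0]
opening: 0.0576
grasp_force: 3.6
```

Request:
{"api": "play_rows", "payload": {
  "targets": [
    {"grip":82,"linear":[0,0,-0.15],"delta_rot":[0,0,0]},
    {"grip":82,"linear":[0,0,-0.15],"delta_rot":[0,0,0]},
    {"grip":82,"linear":[0,0,-0.15],"delta_rot":[0,0,0]}
  ]
}}

```text
time: 7.45
ee_pos: [0.4475, -0.0918, 0.0113]
tcp_rot: [-179.9, 0.2, 162.0]
wrist_force: [-3.1, -6.3, 8.3]
opening: 0.0581
grasp_force: 4.3
```

```bash
python3 - <<'E'
from fit import *
P=[.53766,-.1177,np.radians(-17.56)]
c=bot.camera("scene")
for k in [(.0,.04,.016),(.0,.02,.016),(.015,.04,.016),(.055,-.03,.045),(.055,-.045,.045)]:
    u=proj(c,W(P,*k))[0]; X=depthpt(c,u); d=X[:2]-P[:2]; co,si=np.cos(P[2]),np.sin(P[2])
    print(k,np.round([1000*(co*d[0]+si*d[1]),1000*(-si*d[0]+co*d[1]),X[2]*1000],1))
a=c["color"][110:260,170:360,::-1]; cv2.imwrite("pics/scene3.png",cv2.resize(a,None,fx=4,fy=4,interpolation=2))
E
```

```text
(0.0, 0.04, 0.016) [ 2.2 41.3 19.5]
(0.0, 0.02, 0.016) [ 1.2 20.7 17.8]
(0.015, 0.04, 0.016) [16.8 41.1 18.9]
(0.055, -0.03, 0.045) [ 54.4 -30.4  44.1]
(0.055, -0.045, 0.045) [ 55.7 -44.4  46.2]
```

View pics/scene3.png

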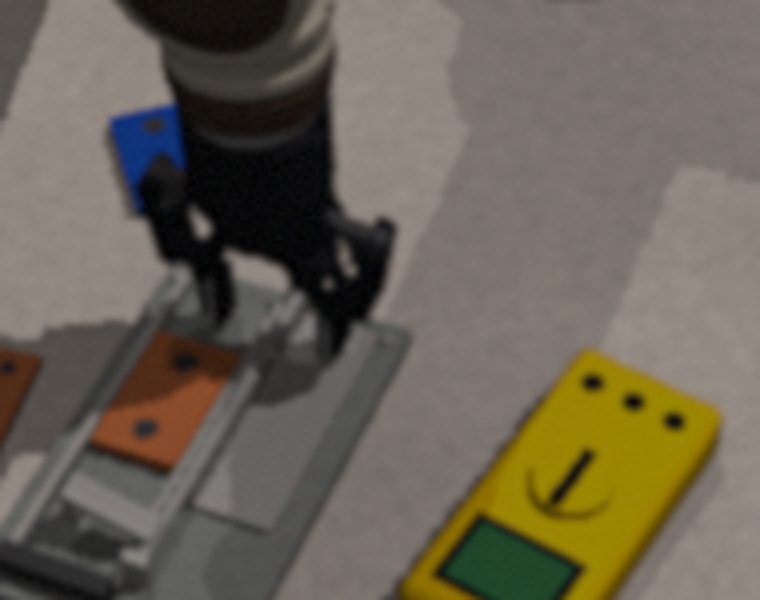

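The bar is mostly down and the jaw is raised, with the right finger behind the link. Next I press about 1.5 mm more, then push along jig x.

Request:
{"api": "play_rows", "payload": {
  "targets": [
    {"grip":82,"linear":[0,0,-0.15],"delta_rot":[0,0,0]},
    {"grip":82,"linear":[0,0,-0.15],"delta_rot":[0,0,0.007]},
    {"grip":82,"linear":[0.48,-0.15,-0.15],"delta_rot":[0,0,0.007]},
    {"grip":82,"linear":[0.95,-0.3,-0.15],"delta_rot":[0,0,0.007]},
    {"grip":82,"linear":[1.43,-0.45,-0.15],"delta_rot":[0,0,0.007]},
    {"grip":82,"linear":[1.9,-0.6,-0.15],"delta_rot":[0,0,0.007]},
    {"grip":82,"linear":[2.38,-0.75,-0.15],"delta_rot":[0,0,0.007]},
    {"grip":82,"linear":[2.86,-0.9,-0.15],"delta_rot":[0,0,0.007]},
    {"grip":82,"linear":[2.86,-0.9,-0.15],"delta_rot":[0,0,0.007]}
  ]
}}

```text
time: 8.4
ee_pos: [0.4755, -0.0992, 0.0108]
tcp_rot: [179.9, 0.0, 162.5]
wrist_force: [-13.2, 4.0, 24.1]
opening: 0.0575
grasp_force: 12.0
```

```bash
cat > chk.py <<'E'
from fit import *
P=[.53766,-.1177,np.radians(-17.56)]
co,si=np.cos(P[2]),np.sin(P[2])
def jig(X): d=np.array(X[:2])-P[:2]; return np.round([1000*(co*d[0]+si*d[1]),1000*(-si*d[0]+co*d[1]),X[2]*1000],1)
def chk():
    o=bot.get_obs(); print("tcp",jig(o["ee_pos"]),"F",np.round(o["wrist_force"],1),o["time"])
    c=bot.camera("scene")
    for k in [(.01,.04,.016),(.01,.02,.016)]:
        print(k,jig(depthpt(c,proj(c,W(P,*k))[0])))
    hsv=cv2.cvtColor(c["color"],cv2.COLOR_RGB2HSV)
    m=((hsv[...,0]<18)&(hsv[...,1]>100)); X=np.array([jig(onz(c,u[::-1].astype(float),.022)) for u in np.argwhere(m)])
    X=X[(abs(X[:,0])<130)&(X[:,1]>-66)&(X[:,1]<-8)]; print("link x,y",X.min(0),X.max(0),np.percentile(X,[2,98],axis=0)[:,0])
    return c
E
python3 -c "from chk import *;chk()"
```

```text
tcp [-64.9  -1.2  10.8] F [-13.2   4.   24.1] 8.4
(0.01, 0.04, 0.016) [ 9.6 39.8 15.4]
(0.01, 0.02, 0.016) [ 9.9 20.  15.9]
link x,y [-121.8  -64.2   22. ] [ 28.2 -11.2  22. ] [-54.232  26.156]
```

Request:
{"api": "play_rows", "payload": {
  "targets": [
    {"grip":82,"linear":[0,0,0.1],"delta_rot":[0,0,0]},
    {"grip":82,"linear":[0.57,-0.18,0.1],"delta_rot":[0,0,0]},
    {"grip":82,"linear":[1.14,-0.36,0.1],"delta_rot":[0,0,0]},
    {"grip":82,"linear":[1.72,-0.54,0.1],"delta_rot":[0,0,0]},
    {"grip":82,"linear":[2.29,-0.72,0.1],"delta_rot":[0,0,0]},
    {"grip":82,"linear":[2.86,-0.9,0.1],"delta_rot":[0,0,0]},
    {"grip":82,"linear":[3.43,-1.08,0.1],"delta_rot":[0,0,0]},
    {"grip":82,"linear":[4.0,-1.26,0.1],"delta_rot":[0,0,0]},
    {"grip":82,"linear":[4.57,-1.45,0.1],"delta_rot":[0,0,0]},
    {"grip":82,"linear":[4.57,-1.45,0.1],"delta_rot":[0,0,0]}
  ]
}}

```text
time: 9.45
ee_pos: [0.5212, -0.1138, 0.0111]
tcp_rot: [179.9, 0.0, 162.4]
wrist_force: [-7.9, 3.1, 15.3]
opening: 0.0578
grasp_force: 8.4
```

```bash
python3 -c "from chk import *;chk()"
```

```text
tcp [-16.8  -1.3  11.1] F [-7.9  3.1 15.3] 9.45
(0.01, 0.04, 0.016) [10.7 40.4 17.1]
(0.01, 0.02, 0.016) [ 9.2 19.5 14.7]
link x,y [ -9.4 -64.5  22. ] [ 77.  -12.1  22. ] [-6.316 75.116]
```

Request:
{"api": "play_rows", "payload": {
  "targets": [
    {"grip":82,"linear":[0.38,-0.12,0],"delta_rot":[0,0,0]},
    {"grip":82,"linear":[0.67,-0.21,0],"delta_rot":[0,0,0]},
    {"grip":82,"linear":[0.86,-0.27,0],"delta_rot":[0,0,0]},
    {"grip":82,"linear":[0.95,-0.3,0],"delta_rot":[0,0,0]},
    {"grip":82,"linear":[0.95,-0.3,0],"delta_rot":[0,0,0]}
  ]
}}

```text
time: 10.0
ee_pos: [0.5296, -0.1165, 0.0111]
tcp_rot: [179.9, -0.1, 162.5]
wrist_force: [-13.1, 4.2, 18.5]
opening: 0.0579
grasp_force: 10.1
```

Request:
{"api": "play_rows", "payload": {
  "targets": [
    {"grip":82,"linear":[0.1,-0.03,0],"delta_rot":[0,0,0]},
    {"grip":82,"linear":[0.19,-0.06,0],"delta_rot":[0,0,0]},
    {"grip":82,"linear":[0.19,-0.06,0],"delta_rot":[0,0,0]}
  ]
}}

```text
time: 10.3
ee_pos: [0.5311, -0.117, 0.011]
tcp_rot: [179.9, -0.1, 162.4]
wrist_force: [-15.6, 5.3, 19.6]
opening: 0.0578
grasp_force: 12.2
```

Request:
{"api": "play_rows", "payload": {
  "targets": [
    {"grip":82,"linear":[0.1,-0.03,0],"delta_rot":[0,0,0]},
    {"grip":82,"linear":[0.19,-0.06,0],"delta_rot":[0,0,0]},
    {"grip":82,"linear":[0.19,-0.06,0],"delta_rot":[0,0,0]}
  ]
}}

```text
time: 10.6
ee_pos: [0.5312, -0.117, 0.0109]
tcp_rot: [179.9, -0.3, 162.5]
wrist_force: [-25.1, 8.0, 27.1]
opening: 0.0581
grasp_force: 16.1
```

```bash
python3 - <<'E'
from chk import *
c=chk(); a=c["color"][150:280,160:320,::-1]; cv2.imwrite("pics/scene4.png",cv2.resize(a,None,fx=4.6,fy=4.6,interpolation=2))
E
```

```text
tcp [-6.3 -1.3 10.9] F [-25.1   8.   27.1] 10.6
(0.01, 0.04, 0.016) [ 9.  39.4 14.4]
(0.01, 0.02, 0.016) [10. 20. 16.]
link x,y [-128.   -65.7   22. ] [ 81.3 -12.1  22. ] [ 2.984 80.216]
```

View pics/scene4.png

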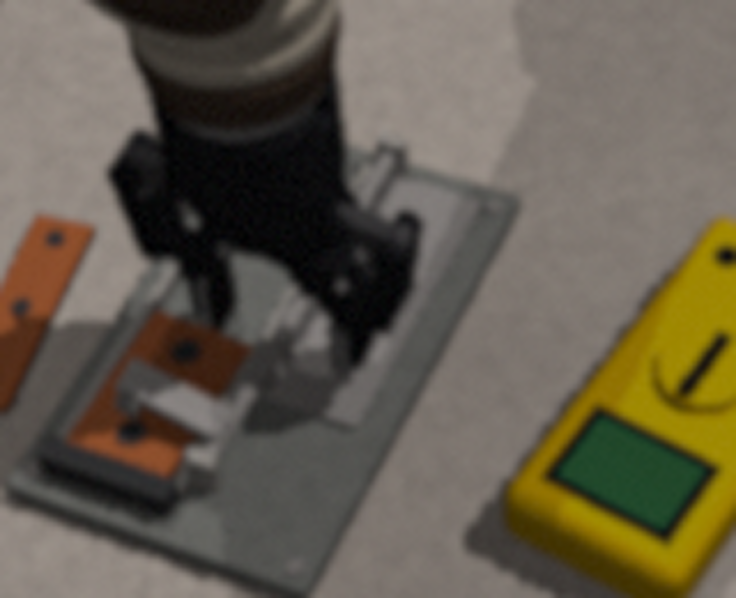

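The link is home: the TCP stopped while the force rose, and its front edge is at the stop near (110,465). I'll back off slightly, let the clip close gently and lift clear.

Request:
{"api": "play_rows", "payload": {
  "targets": [
    {"grip":82,"linear":[-0.29,0.09,0],"delta_rot":[0,0,0]},
    {"grip":82,"linear":[-0.57,0.18,0],"delta_rot":[0,0,0]},
    {"grip":82,"linear":[-0.57,0.18,0],"delta_rot":[0,0,0]},
    {"grip":82,"linear":[-0.57,0.18,0.3],"delta_rot":[0,0,0]},
    {"grip":82,"linear":[-0.57,0.18,0.6],"delta_rot":[0,0,0]},
    {"grip":82,"linear":[-0.57,0.18,0.9],"delta_rot":[0,0,0]},
    {"grip":82,"linear":[-0.57,0.18,1.4],"delta_rot":[0,0,0]},
    {"grip":82,"linear":[-0.57,0.18,3],"delta_rot":[0,0,0]},
    {"grip":82,"linear":[-0.57,0.18,6],"delta_rot":[0,0,0]},
    {"grip":82,"linear":[-0.57,0.18,9],"delta_rot":[0,0,0]}
  ]
}}

```text
time: 11.65
ee_pos: [0.5285, -0.1168, 0.1006]
tcp_rot: [-180.0, -0.0, 162.4]
wrist_force: [-0.2, -0.8, 0.0]
opening: 0.0579
grasp_force: 0.0
```

Request:
{"api": "play_rows", "payload": {
  "targets": [
    {"grip":82,"linear":[-3,1,4],"delta_rot":[0,0,0]},
    {"grip":82,"linear":[-6,2,6],"delta_rot":[0,0,0]},
    {"grip":82,"linear":[-10,3,6],"delta_rot":[0,0,0]},
    {"grip":82,"linear":[-14,4,6],"delta_rot":[0,0,0]},
    {"grip":82,"linear":[-14,4,6],"delta_rot":[0,0,0]}
  ]
}}

```text
time: 12.15
ee_pos: [0.3858, -0.0761, 0.161]
tcp_rot: [-180.0, 0.1, 162.4]
wrist_force: [0.8, -0.5, -0.1]
opening: 0.0584
grasp_force: 0.0
```

```bash
python3 - <<'E'
from chk import *
c=chk(); a=c["color"][150:280,160:320,::-1]; cv2.imwrite("pics/scene5.png",cv2.resize(a,None,fx=4.6,fy=4.6,interpolation=2))
E
```

```text
tcp [-157.4   -6.2  161. ] F [ 0.8 -0.5 -0.1] 12.15
(0.01, 0.04, 0.016) [12.8 41.6 20.4]
(0.01, 0.02, 0.016) [ 9.1 19.4 14.5]
link x,y [  0.6 -64.6  22. ] [ 81.3 -12.8  22. ] [ 3.1   80.182]
```

View pics/scene5.png

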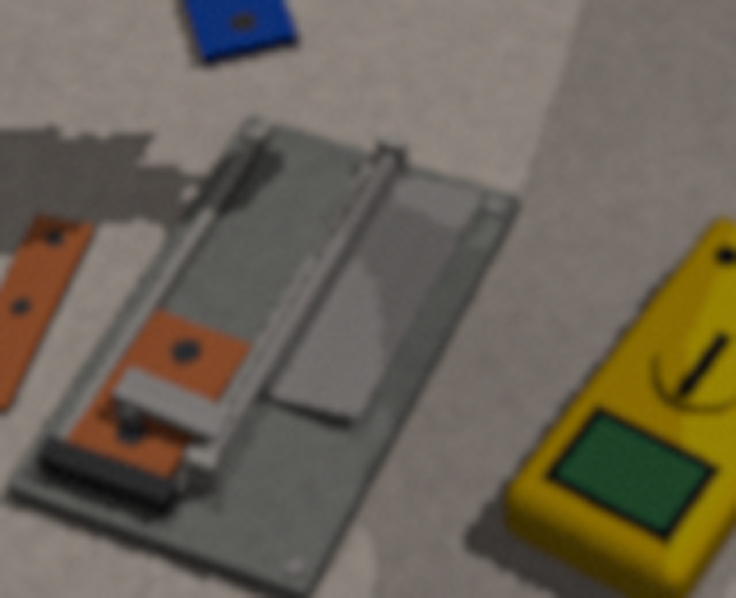

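The link stayed against the stop (front edge near (110,465)), the jaw is closed on it, the bar is part-raised and the hand is clear.

```bash
python3 -c "from workcell import bot;print(bot.job_done())"
```

```text
the job is handed in; nothing more can be done
None
```

The copper link is fully home against the end stop with the clip closed on it and the hand clear; the job is handed in at about 12 s of the 35 s allowed, and no verdict was returned.

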